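Strike the lamp and hold the photometer shutter at the cursor

TASK

Take a photometer reading: with the shutter still closed, twist the winged knob on the blue lamp supply clockwise to its stop for a moment and let it spring back. Then pull the photometer's spring-loaded shutter handle out towards its front until its pointer lies centred between the two prongs of the cursor, and finish while still holding it there with the fingers, steady, as the spring would shut it again. Leave everything else on the bench where it stands.

Things in the scene. Friction and masses are not known exactly. Their poses are not given: they have to be found in the camera images.
- photometer: grey bench photometer, fixed, 260 mm (its x) by 220 mm (its y), left or right of the lamp supply. Origin: centre of its underside. Its x points to the rear; its front (-x) faces the robot, yaw within 0.25 rad. In front a flat deck 70 mm high (aluminium plate, x = -130 to +30 mm), behind it a housing 125 mm high (x = +30 to +130 mm).
- shutter_handle (a point): black upright plate on the photometer's deck: 14 mm thick (photometer's x), 44 mm wide (y), top 42 mm above the deck. Origin: under its middle at deck height (70 mm above the bench), axes as the photometer's. Closed it stands at photometer x = -20 mm, y = 0, its rear face 43 mm from the housing. Pinch from above, one finger before and one behind it, TCP 25 mm above the origin.
- shutter (a joint): travel of the shutter handle in m: 0 closed, grows as it is pulled straight along the photometer's -x (towards its front), end stop at 0.085. The handle and the pointer move together. A spring pulls it shut: 2.8 N closed, plus 110 N/m (about 9 N at 0.06).
- pointer (a point): tip of the dark steel pointer blade (3 mm thick along x) that sticks out sideways from the foot of the shutter handle, 42 mm along the photometer's +y from the handle's middle, at the same x as the handle's middle, 4.5 mm above the deck.
- cursor: the mark: black fork fixed on the photometer's deck on the +y side of the handle's path, at most 13 mm high; two prongs 6 mm wide, 14 mm apart, point along -y to the handle. Origin: at deck height, mid-gap at the prong tips, 45 mm to +y of the handle's path; axes as the photometer's. It is 30 to 65 mm in front (-x) of the closed pointer. At the mark, the pointer's x in this frame is 0.
- lamp_supply: blue painted lamp supply box, fixed to the bench, 220 mm (its x) by 180 mm (its y). Origin: centre of its underside; x points to the rear, yaw within 0.25 rad. Flat deck 70 mm high in front, a rear part 115 mm high from x = +40 mm on.
- knob_wing (a point): grip of the strike knob on the lamp supply's deck: black upright wing 44 mm long (its x), 12 mm thick (its y), 11 to 39 mm above the deck, over a 40 mm round skirt. Origin: on the turning axis at deck height (70 mm above the bench), 30 mm in front of the supply's origin. At rest it points along the supply's x. Pinch it from above across its thickness, TCP 28 mm above the origin.
- strike_knob (a joint): turn of the strike knob in rad: 0 at rest, grows clockwise seen from above, hard stop at 1.2 (69 degrees). It springs back by itself when let go; 0.03 Nm at rest to 0.11 Nm at the stop.
- beaker: empty glass beaker, 66 mm wide, 85 mm high, loose; leave it alone. Origin: centre of its underside.
- flask: amber conical flask, 80 mm wide at the foot, 112 mm high, loose; leave it alone. Origin: centre of its underside.
- dropper_bottle: small amber dropper bottle, 32 mm wide, 65 mm high, loose; leave it alone. Origin: centre of its underside.
- reagent_jar: white jar with a paper label, 60 mm wide, 85 mm high, loose; leave it alone. Origin: centre of its underside.
- sample_box: closed white box, 75 x 75 mm, 45 mm high, loose; leave it alone. Origin: centre of its underside.
- pen: black marker pen lying down, 140 mm long, 12 mm thick, loose; leave it alone. Origin: centre of its underside.

How it is judged:
By the outcome, as a careful person would: the job done as asked, in the order asked, and still so for the second after the job is handed in, while the arm keeps its last pose, push and grip.
It also fails if it takes over 48 s, if anything falls off the work surface, if the arm or the gripper's body presses on something with over 40 N, if the wrist force passes 120 N, or if a joint passes its speed limit or range.

ROBOT

A 6-joint arm with a two-finger parallel gripper is mounted at the origin on the work surface. World frame = base frame: x ahead of the robot, y to its left, z up, the work surface at z = 0. Lengths are in m, angles in rad, forces in N, time in s.
With the tool pointing down it reaches from about 0.35 to 0.85 m from the base axis. Payload 8.1 kg.
Tool frame: the origin (TCP) lies between the finger pads, 19 mm behind the fingertips; this is the grasp point; z points along the fingers, y is the direction in which the jaws open and shut (so a half turn about z gives the same grasp; the last joint's range is limited). The gripper opens to 93 mm and grips with 3 to 60 N. Pads are 15 mm wide; open, the fingers measure 128 mm over their backs; the gripper's body (75 mm by 188 mm) begins 65 mm behind the grasp point.
Start: joints at [1.077, 0.13, 1.488, -0, 1.523, -0.085], TCP at [0.238, 0.551, 0.237] pointing down, gripper open.
Joint ranges: [-2.96, 2.96], [-0.89, 2.26], [0.02, 2.5], [-1.34, 4.48], [0, 2.73], [-2.66, 2.66]. Speed limits (rad/s): [2.39, 2.39, 2.79, 3.14, 3.14, 3.14].

INTERFACE

Orientations are given as a 3x3 rotation matrix whose columns are the frame's x, y, z axes.
In Python, from cell import bot gives the robot as it stands.
- The arm moves only by the tool arm_command, never from a script. Its argument "motion" is a list of rows, each a list of 7 numbers: the shift along the tool's x, y, z normalised to -1 to 1, where 1 is 0.02 m, then the turn, a rotation vector about the tool's x, y, z normalised to -1 to 1, where 1 is 6 degrees, then the gripper command: -1 is fully open, 1 is shut, values between are in proportion. In form: [[tx, ty, tz, ax, ay, az, fingers], ...]. A call has 1 to 8 rows; each row shifts and turns the pose as measured when the row begins, along the tool's axes as they then stand; what a row does not reach is not made up. A row lasts 1/10 s, in which the tool goes at most 50 mm and 8.59 degrees, less where a joint would pass 70% of its speed; a pose out of reach is approached as far as the arm can. A call with a number of a shift or a turn outside -1 to 1 is refused whole. A call with a gripper value outside its range is refused whole. The fingers move at their own pace and stop on an object; "grip_force" is the grip in N (left out, the last holds). Time passes only in rows, so rows that do not move let the fingers close. It gives the time, the measured TCP pose, the force and the opening at its end, in the units of the state.
- bot.state(): the state, without advancing time (a new reading comes with each control period).
- bot.capture(name): name is "side" or "top"; returns (picture, depth): 384x512x3 uint8, blue, green, red; 384x512 float32, m along the optical axis (not along the pixel's ray), 0 where there is no reading.
- bot.camera_params(name): a dict with "camera_matrix" (3x3 intrinsics, pixels), "world_from_camera" (4x4, takes a point from camera to world coordinates). Camera axes: x right, y up, looking along -z (the intrinsics and any distortion apply to the point x, -y, -z); pixel columns grow to the right and rows downward; lengths in m; the calibration is good to about 2 mm. A picture is of the moment at which its call begins. camera_params takes no time and is no camera call.
- bot.hand_in(): hands the job in, once; it reports no verdict.
The state is a dict: "clock": time; "joint_positions": joint angles; "joint_vel": joint speeds; "tau": joint torques, N m; "tcp_pos": TCP position; "tool_rot": TCP orientation; "ft_force": force on the tool from outside, world axes, zero at the start; "moment": the same for the moment, N m; "opening": opening from 0.0 (shut) to 1.0 (fully open).
Only numpy, scipy, OpenCV 4.12 (cv2) and the standard library are available. Lean on these libraries where they do the work, as an engineer would, in place of code of your own. Each camera call takes 0.05 s, during which the arm holds its last target. There are 200 camera calls.

## Working session

There is one attempt and no reset: what is moved stays moved. The work goes in short steps, Python scripts to look and compute and a tool call to move; the robot and the scene stay as the last step left them, time stands still between calls to the robot, and variables do not carry over. Pictures are saved under pics/ and viewed, about 8 in all and at most 12, crops included, and the job is handed in when it is done.

Besides the shell and the picture viewer there is one more tool, called after "Request:" as name([rows], argument=value, ...), one row to a line, values as JSON. arm_command: Moves the arm, as the interface text tells. Its arguments: {"type":"object","properties":{"motion":{"type":"array","items":{"type":"array","items":{"type":"number"}}},"grip_force":{"type":"number"}},"required":["motion"]}

```bash
mkdir -p pics
cat > h.py <<'E'
import numpy as np, cv2
from cell import bot
def cap(n,f=None):
    p,d=bot.capture(n); np.savez('last_'+n,p=p,d=d)
    if f: cv2.imwrite('pics/'+f,p)
    return p,d
def world(n,u,v,z=None,d=None):
    c=bot.camera_params(n);K=np.array(c['camera_matrix']);T=np.array(c['world_from_camera'])
    r=np.linalg.inv(K)@[u,v,1.]; r=T[:3,:3]@(r*[1,-1,-1]); o=T[:3,3]
    return o+r*((z-o[2])/r[2] if d is None else d)
def pix(n,P):
    c=bot.camera_params(n);K=np.array(c['camera_matrix']);T=np.linalg.inv(np.array(c['world_from_camera']))
    q=T[:3,:3]@np.array(P)+T[:3,3]; q=K@(q*[1,-1,-1]); return q[:2]/q[2]
E
python3 - <<'E'
from h import *
a,_=cap('top');b,_=cap('side')
cv2.imwrite('pics/a.png',a);cv2.imwrite('pics/b.png',b)
for n in('top','side'):
    c=bot.camera_params(n);print(c)
s=bot.state();print(s['clock'],s['tool_rot'],s['ft_force'],s['opening'])
E
```

```text
{'camera_matrix': array([[465.62461245,   0.        , 254.96709909],
       [  0.        , 465.62461245, 191.5216818 ],
       [  0.        ,   0.        ,   1.        ]]), 'world_from_camera': array([[ 0.01956136,  0.99939538, -0.0287441 ,  0.47696859],
       [-0.99980078,  0.01966727,  0.00340654,  0.01147782],
       [ 0.00396979,  0.02867174,  0.999581  ,  1.2962181 ],
       [ 0.        ,  0.        ,  0.        ,  1.        ]])}
{'camera_matrix': array([[420.9049691 ,   0.        , 253.5329956 ],
       [  0.        , 420.9049691 , 195.40769025],
       [  0.        ,   0.        ,   1.        ]]), 'world_from_camera': array([[ 0.98531331,  0.07206204, -0.1548055 ,  0.32439974],
       [-0.16993568,  0.5025896 , -0.84765887, -1.05816132],
       [ 0.01671961,  0.86151655,  0.50745413,  0.72478332],
       [ 0.        ,  0.        ,  0.        ,  1.        ]])}
0.1 [[-9.17600035e-01  3.97504155e-01 -7.89315007e-04]
 [ 3.97504915e-01  9.17598856e-01 -1.47711937e-03]
 [ 1.37113460e-04 -1.66916138e-03 -9.99998598e-01]] [-0.84950743 -0.38679877 -0.6407654 ] 1.000869149318466
```

View pics/a.png

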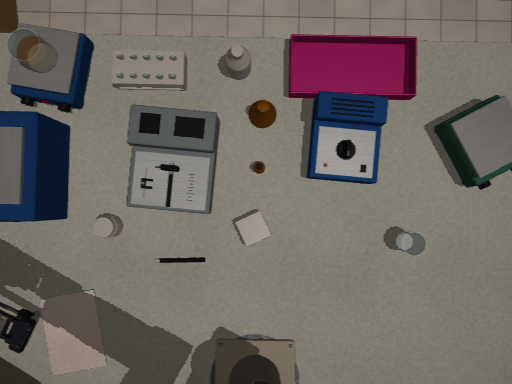

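View pics/b.png

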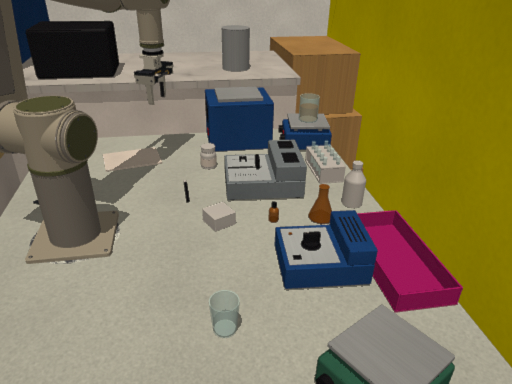

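The top view shows the photometer with its handle near (170,168) and cursor near (147,184). The supply's knob is near (346,149). I'll enlarge both.

Run:
```python
from h import *
p=np.load('last_top.npz')['p']
A=cv2.resize(p[95:220,120:225],None,fx=4.5,fy=4.5,interpolation=cv2.INTER_CUBIC)
B=cv2.resize(p[85:190,300:392],None,fx=3.5,fy=3.5,interpolation=cv2.INTER_CUBIC)
o=np.zeros((max(A.shape[0],B.shape[0]),A.shape[1]+B.shape[1],3),np.uint8);o[:A.shape[0],:A.shape[1]]=A;o[:B.shape[0],A.shape[1]:]=B
print(A.shape,B.shape);cv2.imwrite('pics/c.png',o)
```

```text
(562, 472, 3) (368, 322, 3)
```

View pics/c.png

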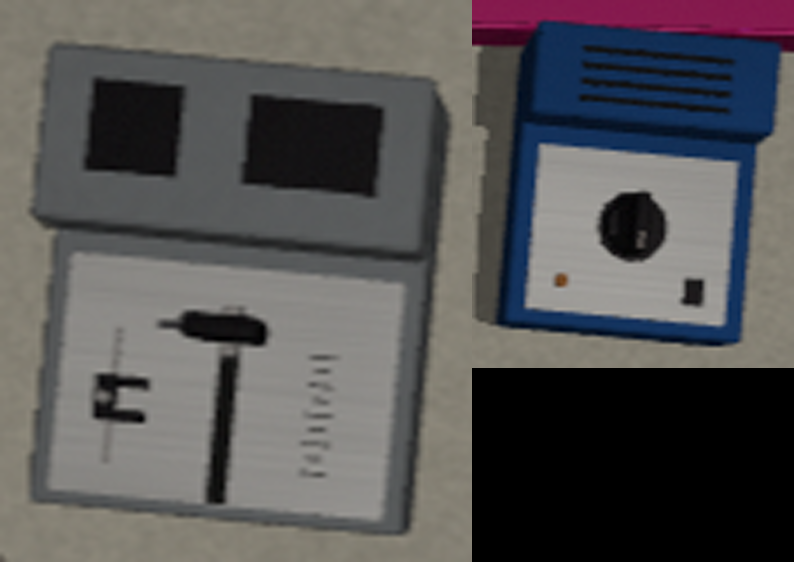

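Enlarged crop, in crop pixels:
- **Photometer front corners:** (32,500) and (408,532).
- **Pointer tip:** (160,323).
- **Prong tips:** (149,382) and (146,417).
- **Handle top:** (227,328).
- **Supply front corners:** (498,325) and (740,343).
- **Knob centre:** (633,226).

Run:
```python
from h import *
A=lambda x,y,z:world('top',120+(x+.5)/4.5-.5,95+(y+.5)/4.5-.5,z)
B=lambda x,y,z:world('top',300+(x-472+.5)/3.5-.5,85+(y+.5)/3.5-.5,z)
np.set_printoptions(precision=4,suppress=True)
def dev(l,r,name,L):
    e=l-r;print(name,'L',np.hypot(*e[:2]),L);a=np.arctan2(-e[0],e[1]);return a,(l+r)/2
a,m=dev(A(32,500,.07),A(408,532,.07),'phot',.22)
x=np.array([np.cos(a),np.sin(a),0]);y=np.array([-x[1],x[0],0])
# slot direction check
s1,s2=A(229,360,.07),A(215,500,.07);d=s1-s2;a2=np.arctan2(d[1],d[0])
h0=m+x*.11
print('yaw',a,a2,'origin',m+x*.13,'handle pred',h0,'meas top',A(227,328,.112))
pt=A(160,323,.0745);print('ptr',pt,'pred',h0+y*.042)
c=(A(149,382,.083)+A(146,417,.083))/2;c7=(A(149,382,.07)+A(146,417,.07))/2
for q in(c,c7):print('cur',q,'rel ptr x,y',(q-pt)@x,(q-pt)@y,'prongs')
b,m=dev(B(498,325,.07),B(740,343,.07),'sup',.18)
x=np.array([np.cos(b),np.sin(b),0])
print('yaw',b,'origin',m+x*.11,'knob',m+x*.08,'meas',B(633,226,.1))
s=bot.state();R=s['tool_rot'];print(s['tcp_pos'],'tool y ang',np.arctan2(R[1,1],R[0,1]))
```

```text
phot L 0.2204661939236451 0.22
yaw -0.06534192404780934 -0.07474040405512487 origin [0.5908 0.2252 0.07  ] handle pred [0.5708 0.2265 0.07  ] meas top [0.5679 0.2248 0.112 ]
ptr [0.573  0.2707 0.0745] pred [0.5736 0.2684 0.07  ]
cur [0.5278 0.275  0.083 ] rel ptr x,y -0.045362523394224454 0.0013269420604751425 prongs
cur [0.5283 0.2778 0.07  ] rel ptr x,y -0.04500343021231639 0.004180145303697815 prongs
sup L 0.1829929104045306 0.18
yaw -0.054526926162061236 origin [ 0.6568 -0.2268  0.07  ] knob [ 0.6268 -0.2251  0.07  ] meas [ 0.6251 -0.2243  0.1   ]
[0.2383 0.5501 0.2365] tool y ang 1.1620004543005533
```

Request:
arm_command([
  [0,0,0,0,0,-0.85,-1],
  [0,0,0,0,0,-0.85,-1],
  [0,0,0,0,0,-0.85,-1],
  [0,0,0,0,0,-0.85,-1],
  [-0.54,-0.94,0,0,0,0,-1],
  [-0.54,-0.94,0,0,0,0,-1],
  [-0.54,-0.94,0,0,0,0,-1],
  [-0.54,-0.94,0,0,0,0,-1],
], grip_force=25)

```text
clock: 0.9
tcp_pos: [0.2767, 0.4706, 0.2313]
tool_rot: [[-0.999, 0.033, -0.006], [0.034, 0.999, -0.009], [0.006, -0.009, -1.0]]
ft_force: [0.1, -0.6, -0.7]
opening: 0.997
```

Request:
arm_command([
  [-0.53,-0.97,-0.05,0,0,0,-1],
  [-0.53,-0.97,-0.05,0,0,0,-1],
  [-0.53,-0.97,-0.05,0,0,0,-1],
  [-0.53,-0.97,-0.05,0,0,0,-1],
  [-0.53,-0.97,-0.05,0,0,0,-1],
  [-0.53,-0.97,-0.05,0,0,0,-1],
  [-0.53,-0.97,-0.05,0,0,0,-1],
  [-0.53,-0.97,-0.05,0,0,0,-1],
])

```text
clock: 1.7
tcp_pos: [0.357, 0.3043, 0.2366]
tool_rot: [[-0.999, 0.032, -0.011], [0.033, 0.999, -0.014], [0.01, -0.014, -1.0]]
ft_force: [0.6, -0.3, 0.7]
opening: 0.996
```

Request:
arm_command([
  [-0.53,-0.97,-0.05,0,0,0,-1],
  [-0.53,-0.97,-0.05,0,0,0,-1],
  [-0.53,-0.97,-0.05,0,0,0,-1],
  [-0.53,-0.97,-0.05,0,0,0,-1],
  [-0.53,-0.97,-0.05,0,0,0,-1],
  [-0.53,-0.97,-0.05,0,0,0,-1],
  [-0.53,-0.97,-0.05,0,0,0,-1],
  [-0.53,-0.97,-0.05,0,0,0,-1],
])

```text
clock: 2.5
tcp_pos: [0.4373, 0.1388, 0.243]
tool_rot: [[-0.999, 0.032, -0.016], [0.032, 0.999, -0.016], [0.015, -0.017, -1.0]]
ft_force: [0.3, -0.2, 0.3]
opening: 1.0
```

Request:
arm_command([
  [-0.53,-0.97,-0.05,0,0,0,-1],
  [-0.53,-0.97,-0.05,0,0,0,-1],
  [-0.53,-0.97,-0.05,0,0,0,-1],
  [-0.53,-0.97,-0.05,0,0,0,-1],
  [-0.53,-0.97,-0.05,0,0,0,-1],
  [-0.53,-0.97,-0.05,0,0,0,-1],
  [-0.53,-0.97,-0.05,0,0,0,-1],
  [-0.53,-0.97,-0.05,0,0,0,-1],
])

```text
clock: 3.3
tcp_pos: [0.5176, -0.0262, 0.2489]
tool_rot: [[-0.999, 0.032, -0.022], [0.033, 0.999, -0.016], [0.022, -0.016, -1.0]]
ft_force: [-0.3, -0.5, 0.3]
opening: 0.997
```

Request:
arm_command([
  [-0.58,-0.97,0,-0.04,-0.05,0.05,-1],
  [-0.58,-0.97,0,-0.04,-0.05,0.05,-1],
  [-0.58,-0.97,0,-0.04,-0.05,0.05,-1],
  [-0.58,-0.97,0,-0.04,-0.05,0.05,-1],
  [-0.58,-0.97,0,0,0,0.05,-1],
  [-0.58,-0.97,0,0,0,0,-1],
  [-0.58,-0.97,0,0,0,0,-1],
  [-0.58,-0.97,0,0,0,0,-1],
])

```text
clock: 4.1
tcp_pos: [0.6034, -0.1924, 0.2441]
tool_rot: [[-0.998, 0.06, -0.007], [0.06, 0.998, 0.003], [0.007, 0.003, -1.0]]
ft_force: [-0.2, 0.4, 0.2]
opening: 1.001
```

Request:
arm_command([
  [-0.6,-0.75,0,0,0,0,-1],
  [-0.6,-0.75,0.2,0,0,0,-1],
  [0,0,0.9,0,0,0,-0.2],
  [0,0,0.9,0,0,0,-0.2],
  [0,0,0.9,0,0,0,-0.2],
  [0,0,0.9,0,0,0,-0.2],
  [0,0,0,0,0,0,-0.2],
  [0,0,0,0,0,0,-0.2],
])

```text
clock: 4.9
tcp_pos: [0.6243, -0.2282, 0.1603]
tool_rot: [[-0.998, 0.064, -0.013], [0.064, 0.998, 0.006], [0.014, 0.005, -1.0]]
ft_force: [0.6, 0.5, 1.4]
opening: 0.606
```

Run:
```python
from h import *
p,_=cap('top');q,_=cap('side')
s=bot.state();print(s['tcp_pos'],s['opening'],pix('top',[.6265,-.2245,.1]),pix('side',[.6265,-.2245,.109]),pix('side',s['tcp_pos']))
B=cv2.resize(p[100:190,300:392],None,fx=4,fy=4,interpolation=cv2.INTER_CUBIC)
C=cv2.resize(q[190:280,265:365],None,fx=4,fy=4,interpolation=cv2.INTER_CUBIC)
cv2.imwrite('pics/d.png',np.hstack([B,C]))
```

```text
[ 0.62447329 -0.22827577  0.16078352] 0.6033718187276902 [345.74350998 148.6737591 ] [311.06643887 230.84730257] [312.52187871 214.57352683]
```

View pics/d.png

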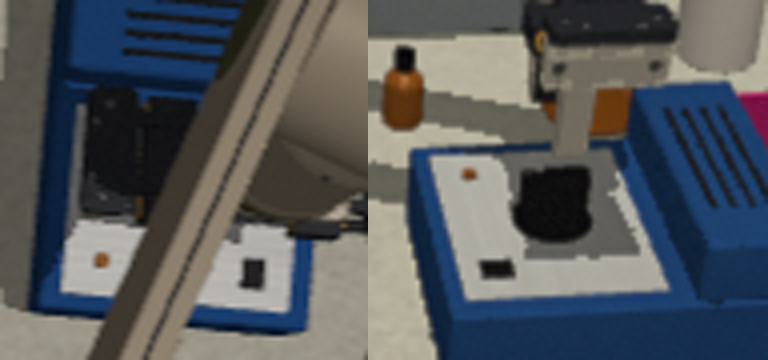

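The side crop shows the wing at about (311,235), right under the fingers and where predicted. I'll descend and pinch.

Request:
arm_command([
  [-0.1,0.2,0.6,0,-0.06,0,-0.2],
  [0,0,0.8,0,-0.06,0,-0.2],
  [0,0,0.8,0,0,0,-0.2],
  [0,0,0.7,0,0,0,-0.2],
  [0,0,0,0,0,0,-0.2],
  [0,0,0,0,0,0,-0.2],
])

```text
clock: 5.6
tcp_pos: [0.6293, -0.2238, 0.1025]
tool_rot: [[-0.998, 0.064, 0.007], [0.064, 0.998, 0.002], [-0.007, 0.003, -1.0]]
ft_force: [-0.5, -0.0, -0.1]
opening: 0.601
```

Request:
arm_command([
  [0.12,0,0.2,0,0.03,0,1],
  [0,0,0,0,0,0,1],
  [0,0,0,0,0,0,1],
  [0,0,0,0,0,0,1],
  [0,0,0,0,0,0,1],
  [0,0,0,0,0,0,1],
], grip_force=20)

```text
clock: 6.2
tcp_pos: [0.6264, -0.2283, 0.0985]
tool_rot: [[-0.998, 0.066, 0.004], [0.066, 0.998, -0.004], [-0.004, -0.004, -1.0]]
ft_force: [-0.4, -1.4, -3.4]
opening: 0.407
```

Request:
arm_command([
  [0,0,0,0,0,0,1],
  [0,0,0,0,0,0,1],
  [0,0,0,0,0,0,1],
  [0,0,0,0,0,0,1],
])

```text
clock: 6.6
tcp_pos: [0.6264, -0.2284, 0.0986]
tool_rot: [[-0.998, 0.066, 0.004], [0.066, 0.998, -0.005], [-0.004, -0.004, -1.0]]
ft_force: [1.0, -0.9, -3.6]
opening: 0.407
```

The opening stopped at 0.407, about 38 mm, so the fingers are holding the skirt instead of the wing. I'll open, rise 5 mm and pinch again.

Request:
arm_command([
  [0,0,0,0,0,0,-0.2],
  [0,0,0,0,0,0,-0.2],
  [0,0,0,0,0,0,-0.2],
  [0,0.15,-0.3,0,0,0,-0.2],
  [0,0,0,0,0,0,-0.2],
  [0,0,0,0,0,0,-0.2],
])

```text
clock: 7.2
tcp_pos: [0.6277, -0.225, 0.1073]
tool_rot: [[-0.998, 0.065, 0.006], [0.065, 0.998, -0.005], [-0.007, -0.005, -1.0]]
ft_force: [-0.6, 1.1, 0.2]
opening: 0.603
```

Request:
arm_command([
  [0,0,0,0,0,0,1],
  [0,0,0,0,0,0,1],
  [0,0,0,0,0,0,1],
  [0,0,0,0,0,0,1],
  [0,0,0,0,0,0,1],
  [0,0,0,0,0,0,1],
])

```text
clock: 7.8
tcp_pos: [0.6275, -0.2276, 0.1074]
tool_rot: [[-0.998, 0.066, 0.006], [0.066, 0.998, -0.01], [-0.007, -0.01, -1.0]]
ft_force: [0.2, -20.9, -4.0]
opening: 0.133
```

12.4 mm, so it now holds the wing. I'll ease off the sideways force and twist clockwise.

Request:
arm_command([
  [0,-0.1,0,0,0,0,1],
  [0,0,0,0,0,0,1],
], grip_force=30)

```text
clock: 8.0
tcp_pos: [0.6274, -0.2284, 0.1074]
tool_rot: [[-0.998, 0.066, 0.007], [0.066, 0.998, -0.007], [-0.007, -0.007, -1.0]]
ft_force: [-0.4, -0.5, 1.1]
opening: 0.126
```

Request:
arm_command([
  [0,0,0,0,0,0.9,1],
  [0,0,0,0,0,0.9,1],
  [0,0,0,0,0,0.9,1],
  [0,0,0,0,0,0.9,1],
  [0,0,0,0,0,0.9,1],
  [0,0,0,0,0,0.9,1],
])

```text
clock: 8.6
tcp_pos: [0.6276, -0.2281, 0.1074]
tool_rot: [[-0.795, 0.606, 0.007], [0.606, 0.795, -0.007], [-0.009, -0.001, -1.0]]
ft_force: [0.2, 0.7, -0.0]
opening: 0.128
```

Request:
arm_command([
  [0,0,0,0,0,0.9,1],
  [0,0,0,0,0,0.9,1],
  [0,0,0,0,0,0.9,1],
  [0,0,0,0,0,0.9,1],
  [0,0,0,0,0,0.9,1],
  [0,0,0,0,0,0.5,1],
])

```text
clock: 9.2
tcp_pos: [0.6278, -0.2279, 0.1073]
tool_rot: [[-0.365, 0.931, 0.007], [0.931, 0.365, -0.007], [-0.009, 0.004, -1.0]]
ft_force: [0.4, -0.5, -0.6]
opening: 0.127
```

Run:
```python
from h import *
s=bot.state();R=s['tool_rot'];print(np.arctan2(R[1,1],R[0,1]),s['moment'],s['ft_force'],s['joint_positions'])
```

```text
0.3736197362330919 [-0.0417834   0.07465478  0.13266746] [ 0.40868213 -0.48973278 -0.62370805] [-0.42303195  0.39096646  1.42367732 -0.00361846  1.3179913  -0.79574569]
```

Request:
arm_command([
  [0,0,0,0,0,0.6,1],
  [0,0,0,0,0,0.6,1],
  [0,0,0,0,0,0.6,1],
])

```text
clock: 9.5
tcp_pos: [0.6279, -0.2278, 0.1074]
tool_rot: [[-0.178, 0.984, 0.007], [0.984, 0.178, -0.007], [-0.008, 0.005, -1.0]]
ft_force: [1.4, -3.0, 0.1]
opening: 0.137
```

Run:
```python
from h import *
s=bot.state();R=s['tool_rot'];print(np.arctan2(R[1,1],R[0,1]),s['moment'],s['ft_force'],s['opening'])
```

```text
0.1789519921064262 [-0.62370597 -0.04758413  0.59755924] [ 1.42693557 -2.97595851  0.06235463] 0.13746846653191394
```

The moment rose to 0.6 Nm, so the stop is reached. Now release.

Request:
arm_command([
  [0,0,0,0,0,0,-0.4],
  [0,0,0,0,0,0,-0.4],
  [0,0,0,0,0,0,-0.4],
  [0,0,0,0,0,0,-0.4],
  [0,0,0,0,0,0,-0.4],
  [0,0,0,0,0,0,-0.4],
])

```text
clock: 10.1
tcp_pos: [0.6277, -0.2281, 0.1072]
tool_rot: [[-0.182, 0.983, 0.006], [0.983, 0.182, -0.008], [-0.009, 0.005, -1.0]]
ft_force: [0.2, -0.1, -0.1]
opening: 0.604
```

Request:
arm_command([
  [0,0,-0.8,0,0,0,-0.4],
  [0,0,-1,0,0,0,-0.4],
  [0,0,-1,0,0,0,-0.4],
  [0,0,-1,0,0,0,-0.4],
  [0,0,-1,0,0,0,-0.4],
  [0,0,-0.5,0,0,0,-0.4],
])

```text
clock: 10.7
tcp_pos: [0.6263, -0.2265, 0.2205]
tool_rot: [[-0.183, 0.983, 0.005], [0.983, 0.183, -0.006], [-0.007, 0.004, -1.0]]
ft_force: [0.4, -0.5, -0.3]
opening: 0.702
```

Request:
arm_command([
  [0,0,0,0,0,0.6,0.05],
  [0,0,0,0,0,0.6,0.05],
  [0,0,0,0,0,0.6,0.05],
  [0,0,0,0,0,0.6,0.05],
  [0.93,-0.19,0,0,0,0,0.05],
  [0.93,-0.19,0,0,0,0,0.05],
  [0.93,-0.19,0,0,0,0,0.05],
  [0.93,-0.19,0,0,0,0,0.05],
])

```text
clock: 11.5
tcp_pos: [0.6175, -0.1477, 0.2272]
tool_rot: [[0.076, 0.997, 0.012], [0.997, -0.075, -0.009], [-0.008, 0.013, -1.0]]
ft_force: [-0.2, 0.8, -0.8]
opening: 0.472
```

Request:
arm_command([
  [0.93,-0.19,0,0,0,0,0.05],
  [0.93,-0.19,0,0,0,0,0.05],
  [0.93,-0.19,0,0,0,0,0.05],
  [0.93,-0.19,0,0,0,0,0.05],
  [0.93,-0.19,0,0,0,0,0.05],
  [0.93,-0.19,0,0,0,0,0.05],
  [0.93,-0.19,0,0,0,0,0.05],
  [0.93,-0.19,0,0,0,0,0.05],
])

```text
clock: 12.3
tcp_pos: [0.5925, 0.0229, 0.226]
tool_rot: [[0.061, 0.998, 0.012], [0.998, -0.061, -0.008], [-0.007, 0.013, -1.0]]
ft_force: [0.5, 0.0, -0.4]
opening: 0.473
```

Run:
```python
from h import *
p,_=cap('top')
B=cv2.resize(p[85:190,300:392],None,fx=4,fy=4,interpolation=cv2.INTER_CUBIC)
cv2.imwrite('pics/e.png',B)
s=bot.state();R=s['tool_rot'];print(s['tcp_pos'],R,np.arctan2(R[1,1],R[0,1]),s['opening'])
```

```text
[0.59208957 0.02589479 0.22602279] [[ 0.05921738  0.99817192  0.01208805]
 [ 0.99823188 -0.0591499  -0.0058657 ]
 [-0.00513997  0.01241403 -0.99990973]] -0.059189015317259674 0.4763358324661763
```

View pics/e.png

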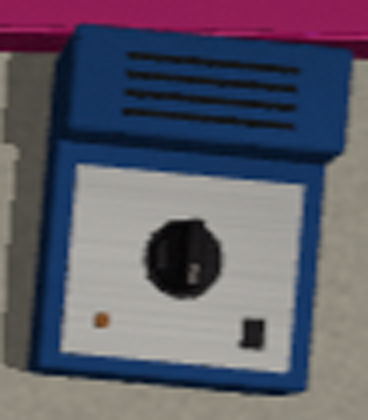

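The wing is back along the supply's x, so the knob sprang back.

Request:
arm_command([
  [0.98,-0.19,0,0.03,0.01,0.02,0.05],
  [0.98,-0.19,0,0.03,0.01,0.02,0.05],
  [0.98,-0.19,0,0.03,0.01,0.02,0.05],
  [0.98,-0.19,0,0.03,0.01,0.02,0.05],
  [0.98,-0.19,0,0,0,0,0.05],
  [0.98,-0.19,0,0,0,0,0.05],
  [0.98,-0.19,0,0,0,0,0.05],
  [0.98,-0.19,0,0,0,0,0.05],
])

```text
clock: 13.15
tcp_pos: [0.5641, 0.1985, 0.226]
tool_rot: [[0.056, 0.998, -0.0], [0.998, -0.056, -0.001], [-0.001, -0.0, -1.0]]
ft_force: [0.1, -1.1, 0.3]
opening: 0.476
```

Request:
arm_command([
  [0.7,0.05,0.3,0,0,0.03,0.05],
  [0.5,0.05,0.9,0,0,0.03,0.05],
  [0,0,0.9,0,0,0.03,0.05],
  [0,0,0.9,0,0,0,0.05],
  [0,0,0.9,0,0,0,0.05],
  [0,0,0,0,0,0,0.05],
  [0,0,0,0,0,0,0.05],
])

```text
clock: 13.85
tcp_pos: [0.5638, 0.2313, 0.1444]
tool_rot: [[0.055, 0.998, 0.001], [0.998, -0.055, -0.0], [-0.0, 0.001, -1.0]]
ft_force: [0.1, 0.4, -0.2]
opening: 0.472
```

Run:
```python
from h import *
p,_=cap('top');q,_=cap('side')
B=cv2.resize(p[130:220,125:220],None,fx=4,fy=4,interpolation=cv2.INTER_CUBIC)
C=cv2.resize(q[120:210,215:315],None,fx=4,fy=4,interpolation=cv2.INTER_CUBIC)
cv2.imwrite('pics/f.png',np.hstack([B,C]))
s=bot.state();R=s['tool_rot'];print(s['tcp_pos'],np.arctan2(R[1,1],R[0,1]),s['opening'],pix('side',[.570,.227,.112]),pix('side',s['tcp_pos']))
```

```text
[0.56414136 0.23115321 0.14487025] -0.05555631613039506 0.4741275578921278 [257.44045415 155.7025902 ] [255.72697336 146.44978433]
```

View pics/f.png

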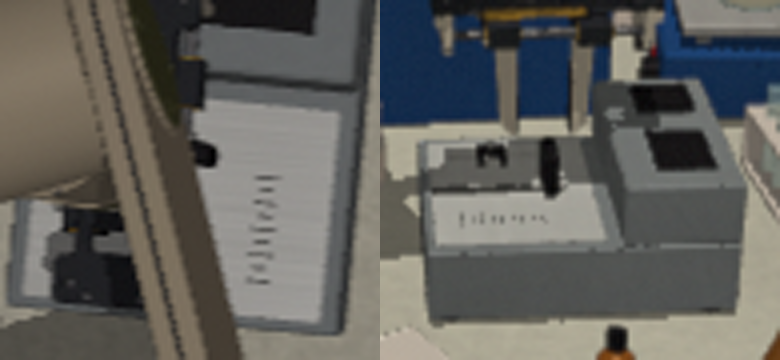

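The side view shows both fingers straddling the handle, with finger centres at about crop (512,125) and (580,125) and the handle at (550,165). Now the descent.

Request:
arm_command([
  [-0.15,0.1,0.5,0,0,0,0.05],
  [0,0,0.7,0,0,0,0.05],
  [0,0,0.7,0,0,0,0.05],
  [0,0,0.3,0,0,0,0.05],
  [0,0,0,0,0,0,0.05],
  [0,0,0,0,0,0,0.05],
])

```text
clock: 14.55
tcp_pos: [0.5673, 0.2277, 0.0987]
tool_rot: [[0.056, 0.998, 0.004], [0.998, -0.056, 0.001], [0.001, 0.004, -1.0]]
ft_force: [0.5, -0.4, 0.0]
opening: 0.479
```

Request:
arm_command([
  [0,0.1,0.1,0,0,0,1],
  [0,0,0,0,0,0,1],
  [0,0,0,0,0,0,1],
  [0,0,0,0,0,0,1],
  [0,0,0,0,0,0,1],
  [0,0,0,0,0,0,1],
], grip_force=40)

```text
clock: 15.15
tcp_pos: [0.5696, 0.2279, 0.0979]
tool_rot: [[0.057, 0.998, 0.004], [0.998, -0.057, 0.001], [0.001, 0.004, -1.0]]
ft_force: [1.2, -1.3, -1.7]
opening: 0.147
```

Request:
arm_command([
  [0,-0.4,0,0,0,0,1],
  [0,-0.4,0,0,0,0,1],
  [0,-0.4,0,0,0,0,1],
  [0,-0.4,0,0,0,0,1],
  [0,-0.3,0,0,0,0,1],
  [0,0,0,0,0,0,1],
  [0,0,0,0,0,0,1],
])

```text
clock: 15.85
tcp_pos: [0.532, 0.2307, 0.0979]
tool_rot: [[0.058, 0.998, 0.015], [0.998, -0.058, 0.003], [0.004, 0.015, -1.0]]
ft_force: [5.9, 1.1, -4.9]
opening: 0.148
```

Run:
```python
from h import *
p,_=cap('top');q,_=cap('side')
B=cv2.resize(p[150:210,125:185],None,fx=6,fy=6,interpolation=cv2.INTER_CUBIC)
C=cv2.resize(q[140:190,220:275],None,fx=8,fy=8,interpolation=cv2.INTER_CUBIC)
o=np.zeros((400,800,3),np.uint8);o[:360,:360]=B;o[:400,360:]=C
cv2.imwrite('pics/g.png',o)
s=bot.state();R=s['tool_rot'];print(s['tcp_pos'],R[:,1],s['opening'],s['ft_force'])
```

```text
[0.5319728  0.23073332 0.09789845] [ 0.998224   -0.05768369  0.01488051] 0.151123200853975 [ 6.9505995   2.17855527 -4.31985015]
```

View pics/g.png

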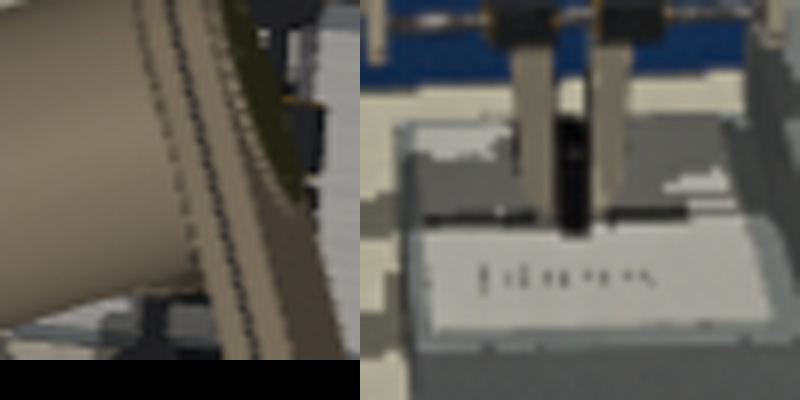

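The arm hides the cursor from both cameras now. I'll re-measure the pointer-to-cursor distance from the first pictures, enlarged.

Run:
```python
from h import *
p=cv2.imread('pics/a.png');q=cv2.imread('pics/b.png')
B=cv2.resize(p[158:194,138:182],None,fx=10,fy=10,interpolation=cv2.INTER_CUBIC)
C=cv2.resize(q[148:178,232:268],None,fx=10,fy=10,interpolation=cv2.INTER_CUBIC)
o=np.zeros((360,800,3),np.uint8);o[:360,:440]=B;o[:300,440:]=C
cv2.imwrite('pics/i.png',np.clip(o*1.3,0,255).astype(np.uint8))
```

```text
(no output)
```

View pics/i.png

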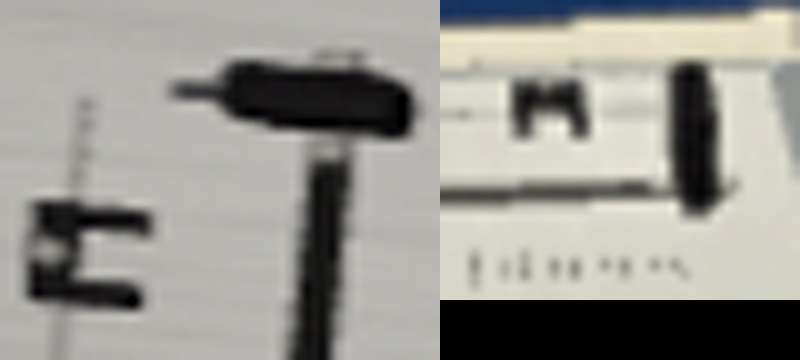

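Run:
```python
from h import *
A=lambda x,y,z:world('top',138+(x+.5)/10-.5,158+(y+.5)/10-.5,z)
S=lambda x,y,z:world('side',232+(x-440+.5)/10-.5,148+(y+.5)/10-.5,z)
for a in(-.058,-.068,-.075):
    x=np.array([np.cos(a),np.sin(a),0]);y=np.array([-x[1],x[0],0])
    pt=A(178,90,.0745);u,l=A(148,222,.08),A(140,297,.08);c=(u+l)/2
    print(a,'top d',(pt-c)@x,'dy',(c-pt)@y,'spacing',(u-l)@x)
    u,l=S(523,133,.076),S(579,133,.076);c2=(u+l)/2
    h=S(691,64,.112)   # far top edge of handle
    h2=S(700,211,.07)  # near foot
    print('  side d',(h-c2)@x,(h2-c2)@x,'dy',(c2-h)@y,(c2-h2)@y,'spacing',(u-l)@x)
    s=np.array([.53197,.2307,0]);print('  travel',(s-[.5696,.2279,0])@x)
```

```text
-0.058 top d 0.045257359306051057 dy 0.0039504965866496485 spacing 0.01970208660128012
  side d 0.04614646428456868 0.04664604278420018 dy 0.023668891004726675 0.05276068053779144 spacing -0.01968024635298102
  travel -0.03772903304438023
-0.068 top d 0.04529460076439662 dy 0.0034977330132613432 spacing 0.01970548430402862
  side d 0.0463808419458339 0.047171308513471885 dy 0.023206250618231682 0.05229158987220769 spacing -0.019694688350225063
  travel -0.037733286258037006
-0.075 top d 0.04531797498234881 dy 0.003180587703136661 spacing 0.019706690241709394
  side d 0.04654214804755312 0.04753619096090929 dy 0.022881018825223923 0.051960112270512705 spacing -0.019703626002125108
  travel -0.03773401840592599
```

Request:
arm_command([
  [0,-0.2,0,0,0,0,1],
  [0,-0.2,0,0,0,0,1],
  [0,0,0,0,0,0,1],
  [0,0,0,0,0,0,1],
  [0,0,0,0,0,0,1],
])

```text
clock: 16.45
tcp_pos: [0.5245, 0.2313, 0.0979]
tool_rot: [[0.058, 0.998, 0.023], [0.998, -0.058, 0.005], [0.006, 0.023, -1.0]]
ft_force: [7.9, 1.2, -4.7]
opening: 0.15
```

Run:
```python
from h import *
q,_=cap('side')
b=cv2.imread('pics/b.png')
f=lambda i:cv2.resize(i[148:178,232:268],None,fx=10,fy=10,interpolation=cv2.INTER_CUBIC)
cv2.imwrite('pics/j.png',np.clip(np.hstack([f(b),f(q)])*1.3,0,255).astype(np.uint8))
s=bot.state();x=np.array([np.cos(.066),-np.sin(.066),0]);print(s['tcp_pos'],s['tool_rot'][:,2],s['opening'],s['ft_force'],'travel',([.5696,.2279,0]-s['tcp_pos'])@x)
```

```text
[0.52456501 0.23128803 0.09791546] [ 0.02325039  0.00454007 -0.99971936] 0.15034129975729335 [ 7.95469337  1.1366921  -5.31717407] travel 0.0451603866690301
```

View pics/j.png

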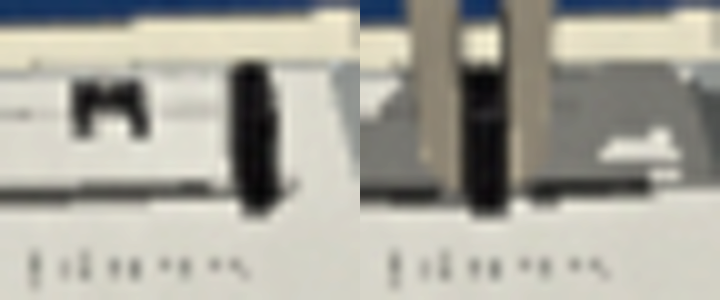

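Request:
arm_command([
  [0,-0.03,0,0,0,0,1],
  [0,0,0,0,0,0,1],
  [0,0,0,0,0,0,1],
  [0,0,0,0,0,0,1],
])

```text
clock: 16.9
tcp_pos: [0.5242, 0.2313, 0.0979]
tool_rot: [[0.057, 0.998, 0.029], [0.998, -0.058, 0.005], [0.007, 0.028, -1.0]]
ft_force: [7.5, 1.9, -5.7]
opening: 0.152
```

Run:
```python
from h import *
x=np.array([np.cos(.066),-np.sin(.066),0])
for i in range(3):
    cap('side');s=bot.state();print(s['clock'],s['tcp_pos'],s['opening'],s['ft_force'],'travel',([.5696,.2279,0]-s['tcp_pos'])@x)
```

```text
16.95 [0.52418685 0.23130346 0.09791019] 0.15022518123593417 [ 7.77756424  1.52717631 -5.7550913 ] travel 0.04553874604021836
17.0 [0.52419563 0.23133479 0.09790413] 0.15033420956990068 [ 7.12853827  1.84768019 -5.08558532] travel 0.04553204896530874
17.05 [0.52420614 0.23135389 0.09793224] 0.15237345443649702 [ 8.9019829   0.63885788 -5.0801428 ] travel 0.04552282038239853
```

```bash
python3 -c "
from cell import bot
print(bot.hand_in(),bot.state()['tcp_pos'])"
```

```text
the job is handed in; nothing more can be done
the job is handed in; nothing more can be done
```

The job is handed in at about 17 s of the 48 s. The shutter was still held open with the pointer at the cursor mark, as far as I could measure it.

- **Knob:** With the shutter closed, I turned the wing clockwise to its stop. The gripper turned about 1.33 rad against the 1.2 rad travel, and the torque rose to 0.6 Nm. After I let go, the top camera showed the wing back at rest. My first pinch caught the knob's skirt instead of the wing, so I reopened, rose a few millimetres and gripped again. A sideways push of 21 N came up briefly on that second pinch, and I relieved it.
- **Shutter:** I pulled the handle out 45.5 mm and held it with a 40 N grip. The position was steady over the last three readings. The spring force of about 7.8 N matches that travel.
- **Less certain:** The arm hid the cursor from both cameras at the end, so I could not see the pointer between the prongs. The target comes from the pictures taken before the pull: the top camera gave 45.3 mm and the side camera about 46.5 mm. I leaned towards the top camera. The tool also tilted about 0.03 rad under the spring load.

The loose objects were never touched on purpose, but I did not check their positions with a last picture.

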